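# Sort washed burner parts into their places

### The arm

A 6-joint arm with a two-finger parallel gripper is mounted at the origin on a cart in front of the work surface, level with it; the furniture and walls round the work are solid. World frame = base frame: x ahead of the robot, y to its left, z up, the work surface at z = 0. Lengths are in m, angles in degrees, forces in N, time in s.
With the tool pointing down it reaches from about 0.375 to 0.9 m from the base axis. Payload 3.1 kg.
Tool frame: the origin (TCP) lies midway between the tips of the shut fingers; the grasp point (between the pads) lies 19 mm behind it (bot.hold_point_z is the distance from the TCP to the grasp point, in m); z points along the fingers, y is the line along which they close (so a half turn about z gives the same grasp; the last joint's range is limited). The gripper opens to 87 mm and grips with 3 to 60 N. Pads are 19 mm wide; open, the fingers measure 117 mm over their backs; the gripper's body (75 mm by 190 mm) begins 51 mm behind the grasp point.
Start: joints at [62.195, 30.224, 82.088, -0, 67.689, -10.227], TCP at [0.189, 0.596, 0.223] pointing down, gripper open.
Joint ranges: [-176.69, 176.69], [-43.24, 126.21], [12.49, 139.97], [-82, 262], [0, 151.66], [-163.58, 163.58]. Speed limits (degrees/s): [159.86, 159.86, 180, 180, 180, 180].

### API

Orientations are given as a 3x3 rotation matrix whose columns are the frame's x, y, z axes.
In Python, from rig import read_state, optics, order, bot gives the robot as it stands.
- The arm moves only by the tool drive_tool, never from a script. Its argument "steps" is a list of rows, each a list of 7 numbers: the finger opening in mm, from 0 to 87, then the shift along the tool's x, y, z normalised to -1 to 1, where 1 is 0.12 m, then the turn, a rotation vector about the tool's x, y, z normalised to -1 to 1, where 1 is 1.5 rad. In form: [[jaw, tx, ty, tz, ax, ay, az], ...]. A call has 1 to 8 rows; each row is the pose to reach, as a shift and turn from the pose commanded when the call began, along the tool's axes at that moment; what a row does not reach only later rows make up. A row lasts 1/10 s, in which the tool goes at most 50 mm and 8.59 degrees, less where a joint would pass 70% of its speed; a pose out of reach is approached as far as the arm can. A call with a number of a shift or a turn outside -1 to 1 is refused whole. A call with a gripper value outside its range is refused whole. The fingers move at their own pace and stop on an object; the grip force is fixed at half the most. Time passes only in rows, so rows that repeat a pose let the fingers close. It gives the time, the measured TCP pose, the force, the opening and the grip force at its end, in the units of the state.
- read_state(): the state, without advancing time (a new reading comes with each control period).
- optics.capture(name): name is "side" or "top"; returns a dict with "color" (384x512x3 uint8, blue, green, red), "range_z" (384x512 float32, m along the optical axis (not along the pixel's ray), 0 where there is no reading), "fx", "fy", "cx", "cy" (pixels), "rvec" (rotation vector, rad) and "tvec" (3), from world to camera coordinates, as OpenCV has them. Camera axes: x right, y down, z forward; pixel columns grow to the right and rows downward; lengths in m; the calibration is good to about 2 mm. A picture is of the moment at which its call begins.
- order.hand_in(): hands the job in; it is judged then, once.
The state is a dict: "time_s": time; "joint_positions": joint angles; "qvel": joint speeds; "tau": joint torques, N m; "position": TCP position; "tcp_rot": TCP orientation; "force": force on the tool from outside, world axes, zero at the start; "moment": the same for the moment, N m; "opening": opening from 0.0 (shut) to 1.0 (fully open); "grasp_force": force on a finger pad.
Only numpy, scipy, OpenCV 4.12 (cv2) and the standard library are available. Lean on these libraries where they do the work, as an engineer would, in place of code of your own. Each camera call takes 0.05 s, during which the arm holds its last target. There are 200 camera calls.

### The job

The washed spare burner parts lie mixed up on the stove's cover board: put each where its kind belongs. Slip the two flame rings flange down over the post, the larger first and the smaller on top of it, both fully down; lay the larger burner cap flat in the wide bay and the smaller one in the narrow bay of the wooden tray, dome up; stand the control knob upright in the round dish. Leave the bulb of garlic where it is.

Things in the scene. Friction and masses are not known exactly. Their poses are not given: they have to be found in the camera images.
- large_ring: Larger flame ring, bare aluminium: flange 58 mm across, 6 mm thick, with small dark ports round its edge; on it a round hub 40 mm across, 14 mm high (20 mm in all); bore 28 mm right through. Lies flange down, hub up; grip it across the hub. About 0.13 kg. Origin: centre of the underside, z up along its axis. 
- small_ring: Smaller flame ring, same form: flange 46 mm across and 6 mm thick, hub 36 mm across, 14 mm high (20 mm in all), bore 28 mm. Lies flange down, hub up. About 0.09 kg. Origin: centre of the underside, z up along its axis. 
- large_cap: Larger burner cap: dark steel solid disc, 52 mm across, 18 mm high, upright rim to 11 mm height, rounded off above to a flat-domed top; no hole. Lies dome up. About 0.14 kg. Origin: centre of the underside, z up along its axis. 
- small_cap: Smaller burner cap, same form: 40 mm across, 16 mm high, upright rim to 9 mm height. Lies dome up. About 0.08 kg. Origin: centre of the underside, z up along its axis. 
- control_knob: Black control knob: skirt 42 mm across and 5 mm thick at the bottom, round grip above it 33 tapering to 31 mm across, 26 mm high in all, a white pointer line on top. Stands upright. About 0.05 kg. Origin: centre of the underside, z up along its axis. 
- post_stand: Fixed steel stand: round foot 80 mm across, 8 mm thick, and an upright post 22 mm across, cylindrical to 36 mm above the board, then tapering to 10 mm at its tip, 45 mm above the board. Rings have 3 mm to spare all round it; the second stands on the first (20 mm higher). The wooden board under everything has its top at z = 0.008. Origin: centre of the foot's underside, on the board; z up.
- wide_bay (a point): Centre of the inner floor of the wider bay (the -y end) of the fixed wooden two-bay cap tray, 86 x 252 mm outside. Inside the bay is 74 mm along x, 130 mm along y; its floor is 5 mm above the board and the 6 mm walls rise 11 mm above the floor. x, y, z are the tray's axes, x roughly away from the robot.
- narrow_bay (a point): Centre of the inner floor of the narrower bay of the same tray (+y end): 74 mm along x, 104 mm along y, floor and walls as in the wide bay. It lies 123 mm from the wide bay's centre, along the tray's y.
- round_dish: Fixed pale glazed shallow round dish, 107 mm across, 17 mm high; its inner floor is 4 mm above the board, level over about the middle 55 mm and then rising to the rim. A range hood hangs over the work: front edge at x = 0.58, underside 0.60 m up; keep the arm low and clear of it. Origin: centre of its underside, z up.
- garlic: Bulb of garlic, 56 mm across, 56 mm high; a bystander that stands loose among the parts. Origin: centre of its underside.

How it is judged:
By the outcome, as a careful person would: the job done as asked, in the order asked, and still so for the second after the job is handed in, with the robot touching nothing.
It also fails if it takes over 106 s, if anything falls off the work surface, if the arm or the gripper's body presses on something with over 40 N, if the wrist force passes 120 N, or if a joint passes its speed limit or range.

## Working session

There is one attempt and no reset: what is moved stays moved. The work goes in short steps, Python scripts to look and compute and a tool call to move; the robot and the scene stay as the last step left them, time stands still between calls to the robot, and variables do not carry over. Pictures are saved under pics/ and viewed, at most 14 in all, crops included, and the job is handed in when it is done.

Besides the shell and the picture viewer there is one more tool, called after ">>>" as a command line: name --pt "numbers of a row" for each row, then --argument value for the rest. drive_tool: Moves the arm, as the interface text tells. Scaled input: -1 to 1 covers 0.12 m each way for a shift and 1.5 rad each way for a turn. Its arguments: {"type":"object","properties":{"steps":{"type":"array"}},"required":["steps"]}

```bash
mkdir -p pics; ls
python3 - <<'E'
from rig import read_state, optics, order, bot
import cv2,numpy as np
for n in("top","side"):
    c=optics.capture(n); cv2.imwrite(f"pics/{n}0.png",c["color"]); np.savez(f"{n}0.npz",**c)
    R=cv2.Rodrigues(c["rvec"])[0]; print(n,c["fx"],c["cx"],c["cy"],-R.T@np.ravel(c["tvec"]),R[2])
s=read_state();print(s)
E
```

```text
pics
top 438.05532862190915 254.69835167547996 187.9986666023342 [ 0.22775688 -0.01375139  1.27491075] [ 0.21068676 -0.01175221 -0.97748298]
side 414.9376752779609 251.61175725263848 186.59845925732844 [-0.01643016 -0.79007811  0.56434516] [ 0.50048808  0.71295205 -0.49113242]
{'time_s': 0.1, 'joint_positions': array([ 6.21942385e+01,  3.02733059e+01,  8.21491088e+01,  1.76377382e-03,
        6.76915665e+01, -1.02290755e+01]), 'qvel': array([-0.00594129, -0.07518045, -0.23612634, -0.0075209 , -0.00345583,
        0.08374699]), 'tau': array([ 2.02911592e-04, -4.40987778e+01, -1.77151966e+01,  6.35267026e-02,
        5.33903867e-02, -3.30845376e-05]), 'position': array([0.18840364, 0.59522544, 0.22167273]), 'tcp_rot': array([[-9.53309906e-01,  3.01992244e-01, -9.53172249e-04],
       [ 3.01993508e-01,  9.53308382e-01, -1.74635871e-03],
       [ 3.81280309e-04, -1.95267289e-03, -9.99998021e-01]]), 'force': array([ 0.6679671 ,  0.49046505, -1.3438858 ]), 'moment': array([-0.01741609,  0.02832219, -0.04528748]), 'grasp_force': 0.0, 'opening': 0.9986397666863038}
```

View pics/top0.png

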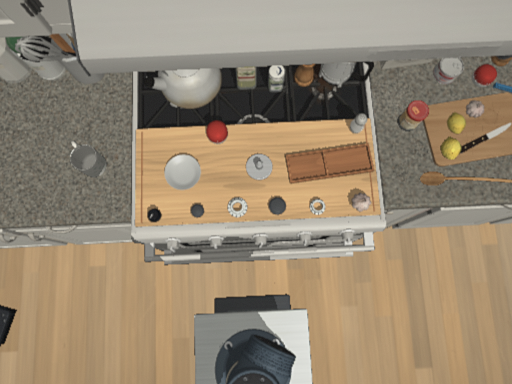

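View pics/side0.png

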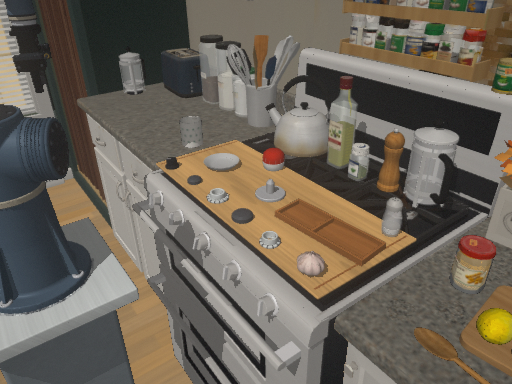

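The top view shows the parts in a row along the front of the board: knob (154,214), small cap (197,210), large ring (237,207), large cap (277,205), small ring (317,206) and garlic (360,201). Behind them are the dish (182,171), post (259,166) and tray (329,162). The side view shows the same layout, with the rings at (218,195) and (269,239).

```bash
cat > h.py <<'E'
import cv2,numpy as np
def cloud(c):
    v,u=np.mgrid[:384,:512]; z=c["range_z"]; R=cv2.Rodrigues(c["rvec"])[0]
    P=np.dstack([(u-c["cx"])/c["fx"]*z,(v-c["cy"])/c["fy"]*z,z])-np.ravel(c["tvec"])
    W=P@R; W[z==0]=np.nan; return W
def ray(c,uv,h):
    R=cv2.Rodrigues(c["rvec"])[0]; C=-R.T@np.ravel(c["tvec"])
    uv=np.atleast_2d(uv); d=np.c_[(uv[:,0]-c["cx"])/c["fx"],(uv[:,1]-c["cy"])/c["fy"],np.ones(len(uv))]@R
    return C+d*((h-C[2])/d[:,2])[:,None]
E
python3 - <<'E'
from h import *
for n in("top","side"):
    c=dict(np.load(n+"0.npz")); W=cloud(c); X,Y,Z=W[...,0],W[...,1],W[...,2]
    b=(X>.38)&(X<.72)&(abs(Y)<.42)&(Z<.2)
    zb=Z[b&(Z<.02)]; print(n,"board z",np.median(zb),zb.std())
    m=(b&(Z>np.median(zb)+.006)).astype(np.uint8)
    k,l,s,ce=cv2.connectedComponentsWithStats(m,connectivity=4)
    for i in range(1,k):
        if s[i,4]<25: continue
        p=W[l==i]; zt=np.percentile(p[:,2],90)
        t=p[p[:,2]>zt-.004]
        print(ce[i].round(1),s[i,4],"min",p.min(0).round(3),"max",p.max(0).round(3),"z90",zt.round(4),"topmean",t.mean(0).round(4), "mid",((t.max(0)+t.min(0))/2).round(4))
    img=c["color"]
    if n=="top": cr=img[115:235,130:390]; cv2.imwrite("pics/topc.png",cv2.resize(cr,None,fx=3,fy=3,interpolation=cv2.INTER_CUBIC))
    else: cr=img[145:290,150:410]; cv2.imwrite("pics/sidec.png",cv2.resize(cr,None,fx=3,fy=3,interpolation=cv2.INTER_CUBIC))
E
```

```text
top board z 0.007123930479645554 0.07560094644494157
[357.7 122.7] 256 min [ 0.653 -0.362  0.014] max [ 0.69  -0.322  0.104] z90 0.0962 topmean [ 0.673  -0.3428  0.0956] mid [ 0.6734 -0.3436  0.0981]
[216.5 131.3] 409 min [0.639 0.044 0.015] max [0.703 0.107 0.071] z90 0.0651 topmean [0.6722 0.0763 0.064 ] mid [0.6722 0.0756 0.0662]
[329.2 162. ] 876 min [ 0.511 -0.381  0.013] max [ 0.62  -0.124  0.031] z90 0.0254 topmean [ 0.5667 -0.2502  0.0241] mid [ 0.5654 -0.2534  0.0262]
[258.4 166.1] 439 min [ 0.528 -0.081  0.013] max [ 0.606 -0.006  0.056] z90 0.0361 topmean [ 0.5648 -0.0434  0.0464] mid [ 0.5664 -0.0434  0.0442]
[181.5 170.5] 537 min [0.508 0.129 0.013] max [0.612 0.238 0.031] z90 0.0253 topmean [0.5617 0.1848 0.0242] mid [0.5598 0.1824 0.0262]
[294.4 161.2] 25 min [ 0.566 -0.162  0.013] max [ 0.586 -0.144  0.019] z90 0.0169 topmean [ 0.5749 -0.1513  0.015 ] mid [ 0.5758 -0.1528  0.016 ]
[183.4 175.5] 33 min [0.532 0.169 0.013] max [0.564 0.19  0.018] z90 0.0167 topmean [0.5478 0.18   0.0149] mid [0.5479 0.1798 0.0155]
[360.5 201.1] 272 min [ 0.415 -0.357  0.026] max [ 0.469
[... 1994 characters left out ...]
.119  0.013] max [ 0.467 -0.068  0.028] z90 0.0261 topmean [ 0.4415 -0.0951  0.0248] mid [ 0.4417 -0.0954  0.0253]
[293.5 213.9] 33 min [ 0.534 -0.175  0.013] max [ 0.565 -0.151  0.015] z90 0.0143 topmean [ 0.5461 -0.1617  0.0137] mid [ 0.5493 -0.1631  0.0139]
[269.2 238.6] 233 min [ 0.412 -0.231  0.013] max [ 0.458 -0.189  0.03 ] z90 0.0278 topmean [ 0.4342 -0.2101  0.0268] mid [ 0.4348 -0.2093  0.0268]
[341.1 239. ] 28 min [ 0.551 -0.312  0.013] max [ 0.579 -0.291  0.016] z90 0.0146 topmean [ 0.5625 -0.3013  0.0139] mid [ 0.5649 -0.3014  0.0144]
[310.1 263.1] 544 min [ 0.412 -0.362  0.014] max [ 0.465 -0.311  0.064] z90 0.0509 topmean [ 0.4357 -0.3369  0.0512] mid [ 0.4375 -0.3349  0.0552]
```

View pics/topc.png

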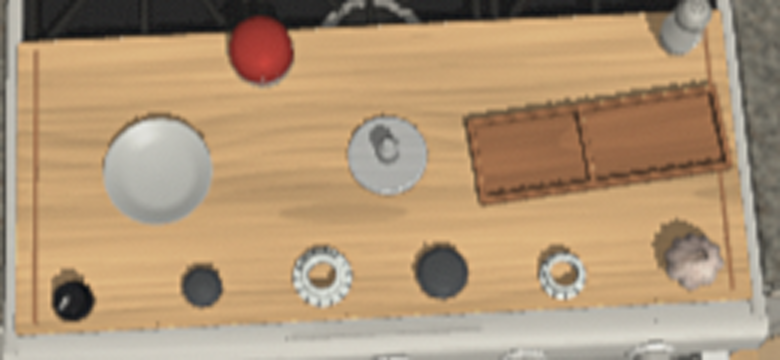

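View pics/sidec.png

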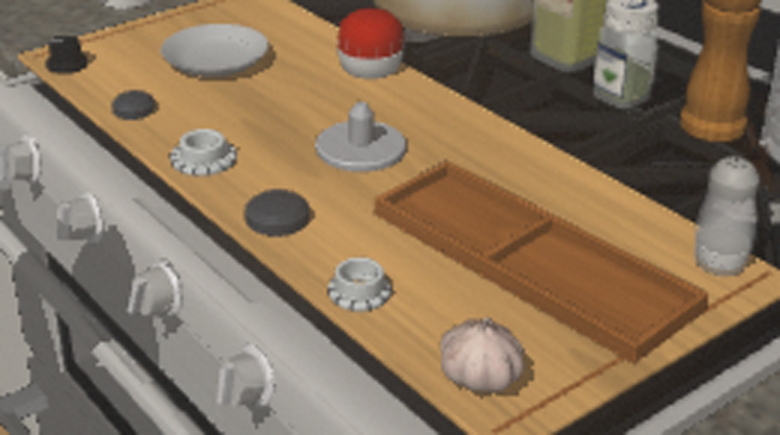

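The crops confirm the parts. The narrow bay is on the left (+y) at crop x 470–580 and the wide bay on the right. In the side crop the post is at (362,120) and the rings at (203,150) and (360,280).

The two views agree to about 4 mm, and the part heights match the text within about 1 mm, so I use their averages. Next is the approach towards the large ring, squaring the tool to the world axes on the way.

>>> drive_tool --pt "87 -0.12 -0.11 0 0 0 -0.034" --pt "87 -0.24 -0.22 0 0 0 -0.068" --pt "87 -0.35 -0.33 0 0 0 -0.102" --pt "87 -0.47 -0.43 0 0 0 -0.136" --pt "87 -0.59 -0.54 0 0 0 -0.17" --pt "87 -0.704 -0.651 0 0 0 -0.2045" --pt "87 -0.704 -0.651 0 0 0 -0.2045"

```text
time_s: 0.8
position: [0.2461, 0.4938, 0.2221]
tcp_rot: [[-1.0, 0.002, -0.001], [0.002, 1.0, -0.002], [0.001, -0.002, -1.0]]
force: [0.9, 0.9, 0.3]
opening: 0.999
grasp_force: 0.0
```

>>> drive_tool --pt "87 -0.08 -0.2 0.04 0 0 0" --pt "87 -0.16 -0.4 0.08 0 0 0" --pt "87 -0.25 -0.6 0.12 0 0 0" --pt "87 -0.33 -0.8 0.16 0 0 0" --pt "87 -0.417 -0.98 0.2 0 0 0"

```text
time_s: 1.3
position: [0.2956, 0.3778, 0.1983]
tcp_rot: [[-1.0, 0.001, -0.0], [0.001, 1.0, 0.0], [0.0, 0.0, -1.0]]
force: [0.0, 0.2, 0.5]
opening: 1.002
grasp_force: 0.0
```

>>> drive_tool --pt "87 -0.08 -0.2 0.04 0 0 0" --pt "87 -0.16 -0.4 0.08 0 0 0" --pt "87 -0.25 -0.6 0.12 0 0 0" --pt "87 -0.33 -0.8 0.16 0 0 0" --pt "87 -0.417 -0.98 0.2 0 0 0"

```text
time_s: 1.8
position: [0.346, 0.2602, 0.1743]
tcp_rot: [[-1.0, 0.001, -0.0], [0.001, 1.0, 0.0], [0.0, 0.0, -1.0]]
force: [0.1, -0.0, -0.3]
opening: 1.005
grasp_force: 0.0
```

>>> drive_tool --pt "87 -0.08 -0.2 0.04 0 0 0" --pt "87 -0.16 -0.4 0.08 0 0 0" --pt "87 -0.25 -0.6 0.12 0 0 0" --pt "87 -0.33 -0.8 0.16 0 0 0" --pt "87 -0.417 -0.98 0.2 0 0 0" --pt "87 -0.417 -0.98 0.2 0 0 0"

```text
time_s: 2.4
position: [0.3977, 0.1418, 0.1502]
tcp_rot: [[-1.0, 0.004, 0.001], [0.004, 1.0, -0.0], [-0.001, -0.0, -1.0]]
force: [-0.6, 0.3, 0.1]
opening: 1.0
grasp_force: 0.0
```

>>> drive_tool --pt "87 -0.08 -0.2 0.08 0 0 0" --pt "87 -0.16 -0.4 0.16 0 0 0" --pt "87 -0.24 -0.6 0.24 0 0 0" --pt "87 -0.32 -0.8 0.35 0 0 0" --pt "87 -0.402 -0.973 0.5 0 0 0" --pt "87 -0.402 -0.973 0.7 0 0 0" --pt "87 -0.402 -0.973 0.7 0 0 0"

```text
time_s: 3.1
position: [0.4428, 0.0269, 0.0646]
tcp_rot: [[-1.0, 0.002, -0.005], [0.002, 1.0, 0.001], [0.005, 0.001, -1.0]]
force: [-0.9, -0.2, -0.5]
opening: 1.001
grasp_force: 0.0
```

```bash
cat > look.py <<'E'
import sys; from h import *; from rig import optics,read_state
tag=sys.argv[1]; o=[]
for n,b in (("top",(115,235,130,390)),("side",(145,290,150,410))):
    c=optics.capture(n); np.savez(f"{n}{tag}.npz",**c)
    o.append(cv2.resize(c["color"][b[0]:b[1],b[2]:b[3]],None,fx=2,fy=2,interpolation=cv2.INTER_CUBIC))
cv2.imwrite(f"pics/{tag}.png",np.vstack(o)); print(read_state()["position"].round(4))
E
python3 look.py a
```

```text
[0.4434 0.0272 0.0665]
```

View pics/a.png

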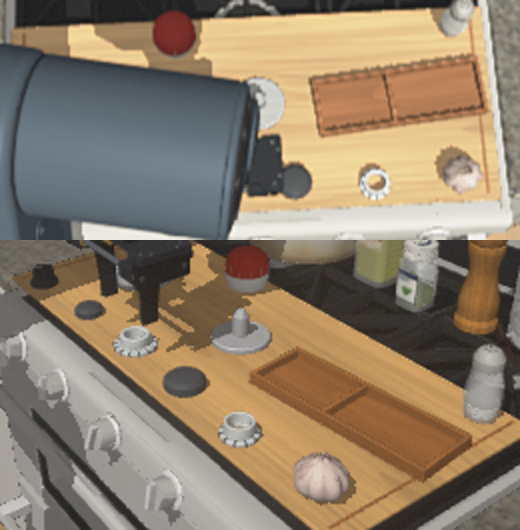

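The combined view shows the open fingers hanging over the large ring, with tips at about (108,285) and (150,320) in the lower half. Nothing is touched. I'll check camera against robot from the finger points in the side cloud.

Run:
```python
from h import *
c=dict(np.load("sidea.npz")); W=cloud(c); p=W.reshape(-1,3)
p=p[(p[:,0]>.40)&(p[:,0]<.5)&(abs(p[:,1]-.027)<.08)&(p[:,2]>.058)&(p[:,2]<.10)]
p=p[p[:,2]<.08]
for s in(-1,1):
    q=p[(p[:,1]-.027)*s>0]; print(len(q),q.min(0).round(4),q.max(0).round(4))
    # near face of the finger, facing the camera
from rig import read_state; print(read_state()["position"].round(4))
```

```text
48 [ 0.4294 -0.0273  0.0662] [ 0.4516 -0.014   0.0792]
44 [0.4303 0.0684 0.0647] [0.4512 0.0808 0.0799]
[0.4434 0.0272 0.0665]
```

Side-view y matches the robot within 0.5 mm and its x reads about 3 mm short, as the top view also says, so I correct for that. Next: descend and grip the large ring.

>>> drive_tool --pt "80 -0.03 -0.027 0.1 0 0 0" --pt "70 -0.03 -0.027 0.22 0 0 0" --pt "65 -0.03 -0.027 0.34 0 0 0" --pt "60 -0.03 -0.027 0.4 0 0 0" --pt "60 -0.03 -0.027 0.42 0 0 0" --pt "55 -0.03 -0.027 0.42 0 0 0" --pt "48 -0.03 -0.027 0.42 0 0 0"

```text
time_s: 3.9
position: [0.4479, 0.0231, 0.0166]
tcp_rot: [[-1.0, -0.0, 0.001], [-0.0, 1.0, -0.0], [-0.001, -0.0, -1.0]]
force: [-0.8, -0.6, 0.3]
opening: 0.611
grasp_force: 0.0
```

>>> drive_tool --pt "42 0 0 0 0 0 0" --pt "36 0 0 0 0 0 0" --pt "30 0 0 0 0 0 0" --pt "30 0 0 0 0 0 0" --pt "30 0 0 0 0 0 0"

```text
time_s: 4.4
position: [0.4478, 0.023, 0.0165]
tcp_rot: [[-1.0, 0.0, 0.001], [0.0, 1.0, -0.0], [-0.001, -0.0, -1.0]]
force: [0.1, 1.9, 5.8]
opening: 0.439
grasp_force: 30.0
```

>>> drive_tool --pt "30 0 0 -0.1 0 0 0" --pt "30 0 0 -0.25 0 0 0" --pt "30 0 0 -0.4 0 0 0" --pt "30 0 0 -0.5 0 0 0" --pt "30 0 0 -0.55 0 0 0" --pt "30 0 0 -0.55 0 0 0"

```text
time_s: 5.0
position: [0.4478, 0.0229, 0.0825]
tcp_rot: [[-1.0, -0.0, 0.001], [-0.0, 1.0, -0.0], [-0.001, -0.0, -1.0]]
force: [-0.3, -0.7, -1.8]
opening: 0.441
grasp_force: 30.0
```

>>> drive_tool --pt "30 -0.12 -0.07 0 0 0 0" --pt "30 -0.3 -0.17 0 0 0 0" --pt "30 -0.5 -0.28 0 0 0 0" --pt "30 -0.7 -0.39 0 0 0 0" --pt "30 -0.88 -0.5 0 0 0 0" --pt "30 -0.99 -0.56 0 0 0 0" --pt "30 -0.99 -0.56 0 0 0 0" --pt "30 -0.99 -0.56 0 0 0 0"

```text
time_s: 5.8
position: [0.5648, -0.0438, 0.0809]
tcp_rot: [[-1.0, 0.0, -0.004], [0.0, 1.0, 0.001], [0.004, 0.001, -1.0]]
force: [0.0, 0.2, -0.8]
opening: 0.447
grasp_force: 30.0
```

```bash
python3 look.py b
```

```text
[ 0.5644 -0.0433  0.0813]
```

View pics/b.png

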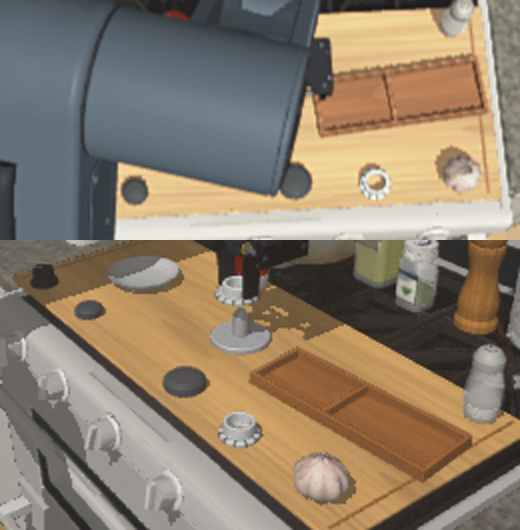

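The held ring hangs level over the post: ring at (237,290), post tip at (240,312) in the lower half. I'll measure their relative offset in the same side picture.

Run:
```python
from h import *
c=dict(np.load("sideb.npz")); W=cloud(c); p=W.reshape(-1,3); p=p[np.isfinite(p[:,0])]
p=p[(abs(p[:,0]-.565)<.06)&(abs(p[:,1]+.045)<.06)]
def circ(q,r):  # visible vertical side: fit centre of known radius
    from scipy.optimize import least_squares
    f=least_squares(lambda a:np.hypot(q[:,0]-a[0],q[:,1]-a[1])-r,[.563,-.045],loss="soft_l1",f_scale=.001); return f.x.round(4),len(q),f.cost
for lo,hi,r,n in((.070,.0765,.029,"flange"),(.026,.042,.011,"post")):
    q=p[(p[:,2]>lo)&(p[:,2]<hi)]; print(n,q.min(0).round(4),q.max(0).round(4),circ(q,r))
q=p[(p[:,2]>.012)&(p[:,2]<.018)];print("foot",q.min(0).round(4),q.max(0).round(4))
q=p[(p[:,2]>.06)]
for z in np.arange(.06,.1,.004):
    s=q[(q[:,2]>=z)&(q[:,2]<z+.004)]
    if len(s):print(z.round(3),len(s),s.min(0).round(4)[:2],s.max(0).round(4)[:2])
```

```text
flange [ 0.5332 -0.0715  0.0719] [ 0.5768 -0.0239  0.0765] (array([ 0.5626, -0.0417]), 30, np.float64(3.348532420425516e-05))
post [ 0.5524 -0.0572  0.0262] [ 0.5702 -0.0399  0.0419] (array([ 0.5646, -0.0441]), 43, np.float64(2.8541264859657613e-05))
foot [ 0.5237 -0.0864  0.0121] [ 0.6034 -0.0078  0.018 ]
0.068 1 [ 0.5387 -0.0546] [ 0.5387 -0.0546]
0.072 25 [ 0.5332 -0.0715] [ 0.5721 -0.0272]
0.076 69 [ 0.5319 -0.073 ] [ 0.577  -0.0161]
0.08 37 [ 0.5349 -0.0724] [ 0.5746 -0.0153]
0.084 35 [ 0.5421 -0.0728] [ 0.5753 -0.0156]
0.088 49 [ 0.541 -0.072] [ 0.5738 -0.0161]
0.092 44 [ 0.5417 -0.0721] [ 0.575  -0.0151]
0.096 25 [ 0.5508 -0.0742] [ 0.5752 -0.0143]
0.1 23 [ 0.5505 -0.072 ] [ 0.5738 -0.0197]
```

>>> drive_tool --pt "30 -0.019 -0.018 0 0 0 0" --pt "30 -0.019 -0.018 0.07 0 0 0" --pt "30 -0.019 -0.018 0.14 0 0 0" --pt "30 -0.019 -0.018 0.21 0 0 0" --pt "30 -0.019 -0.018 0.28 0 0 0" --pt "30 -0.019 -0.018 0.32 0 0 0" --pt "30 -0.019 -0.018 0.32 0 0 0"

```text
time_s: 6.6
position: [0.5679, -0.0462, 0.0426]
tcp_rot: [[-1.0, 0.0, -0.002], [0.0, 1.0, 0.001], [0.002, 0.001, -1.0]]
force: [-0.5, 0.7, -0.7]
opening: 0.446
grasp_force: 30.0
```

>>> drive_tool --pt "30 0 0 0.04 0 0 0" --pt "30 0 0 0.08 0 0 0" --pt "30 0 0 0.11 0 0 0" --pt "30 0 0 0.13 0 0 0" --pt "30 0 0 0.142 0 0 0" --pt "30 0 0 0.142 0 0 0"

```text
time_s: 7.2
position: [0.5686, -0.0464, 0.0266]
tcp_rot: [[-1.0, 0.0, -0.0], [0.0, 1.0, 0.0], [0.0, 0.0, -1.0]]
force: [-0.2, -0.5, -0.9]
opening: 0.441
grasp_force: 30.0
```

>>> drive_tool --pt "30 0 0 0.008 0 0 0" --pt "30 0 0 0.016 0 0 0" --pt "30 0 0 0.016 0 0 0"

```text
time_s: 7.5
position: [0.5687, -0.0464, 0.0248]
tcp_rot: [[-1.0, 0.0, -0.0], [0.0, 1.0, -0.0], [0.0, -0.0, -1.0]]
force: [-0.4, -0.5, -1.6]
opening: 0.443
grasp_force: 30.0
```

>>> drive_tool --pt "45 0 0 0 0 0 0" --pt "60 0 0 0 0 0 0" --pt "65 0 0 0 0 0 0" --pt "65 0 0 -0.05 0 0 0" --pt "65 0 0 -0.25 0 0 0" --pt "65 0 0 -0.45 0 0 0" --pt "65 0 0 -0.5 0 0 0" --pt "65 0 0 -0.5 0 0 0"

```text
time_s: 8.3
position: [0.5696, -0.0466, 0.0861]
tcp_rot: [[-1.0, -0.0, 0.003], [-0.0, 1.0, -0.001], [-0.003, -0.001, -1.0]]
force: [0.0, 0.2, -0.4]
opening: 0.749
grasp_force: 0.0
```

>>> drive_tool --pt "65 0.1 -0.12 0 0 0 0" --pt "65 0.25 -0.31 0 0 0 0" --pt "65 0.4 -0.5 0 0 0 0" --pt "65 0.55 -0.68 0 0 0 0" --pt "65 0.55 -0.68 0 0 0 0"

```text
time_s: 8.8
position: [0.4998, -0.1293, 0.0836]
tcp_rot: [[-1.0, 0.003, -0.004], [0.003, 1.0, 0.001], [0.004, 0.001, -1.0]]
force: [1.0, 0.5, 0.4]
opening: 0.748
grasp_force: 0.0
```

>>> drive_tool --pt "65 0.1 -0.12 0 0 0 0" --pt "65 0.25 -0.31 0 0 0 0" --pt "65 0.4 -0.5 0 0 0 0" --pt "65 0.54 -0.68 0 0 0 0" --pt "65 0.54 -0.68 0.2 0 0 0" --pt "65 0.54 -0.68 0.2 0 0 0"

```text
time_s: 9.4
position: [0.4364, -0.2087, 0.0586]
tcp_rot: [[-1.0, 0.002, -0.004], [0.002, 1.0, 0.004], [0.004, 0.004, -1.0]]
force: [-0.7, 0.7, 0.8]
opening: 0.749
grasp_force: 0.0
```

```bash
python3 look.py c
```

```text
[ 0.4377 -0.2087  0.0601]
```

View pics/c.png

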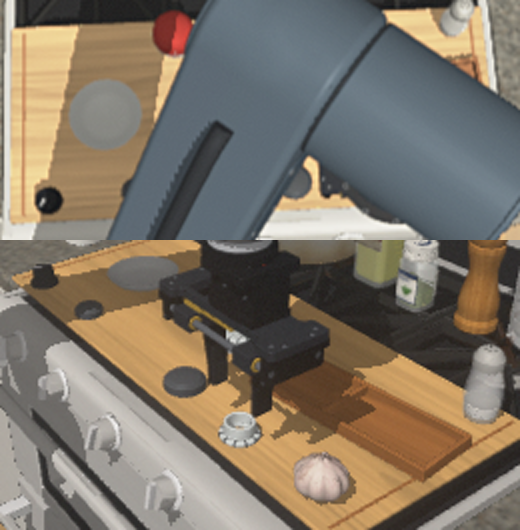

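The gripper is above the small ring, which sits at (240,430) in the lower half under the fingers. The garlic at (320,478) is clear of them. Next: descend and grip.

>>> drive_tool --pt "60 0 -0.006 0.1 0 0 0" --pt "60 0 -0.006 0.22 0 0 0" --pt "58 0 -0.006 0.32 0 0 0" --pt "55 0 -0.006 0.363 0 0 0" --pt "50 0 -0.006 0.363 0 0 0" --pt "45 0 -0.006 0.363 0 0 0" --pt "40 0 -0.006 0.363 0 0 0"

```text
time_s: 10.2
position: [0.4382, -0.2105, 0.0176]
tcp_rot: [[-1.0, -0.0, 0.001], [-0.0, 1.0, -0.001], [-0.001, -0.001, -1.0]]
force: [0.7, 0.7, 0.4]
opening: 0.498
grasp_force: 0.0
```

>>> drive_tool --pt "36 0 0 0 0 0 0" --pt "30 0 0 0 0 0 0" --pt "26 0 0 0 0 0 0" --pt "26 0 0 0 0 0 0" --pt "26 0 0 0 0 0 0"

```text
time_s: 10.7
position: [0.438, -0.2104, 0.0176]
tcp_rot: [[-1.0, 0.0, 0.001], [0.0, 1.0, -0.0], [-0.001, -0.0, -1.0]]
force: [-0.4, 0.9, 5.1]
opening: 0.397
grasp_force: 30.0
```

>>> drive_tool --pt "26 0 0 -0.1 0 0 0" --pt "26 0 0 -0.3 0 0 0" --pt "26 0 0 -0.5 0 0 0" --pt "26 0 0 -0.65 0 0 0" --pt "26 0 0 -0.7 0 0 0" --pt "26 0 0 -0.7 0 0 0"

```text
time_s: 11.3
position: [0.4382, -0.2106, 0.1021]
tcp_rot: [[-1.0, 0.0, 0.002], [0.0, 1.0, -0.001], [-0.002, -0.001, -1.0]]
force: [0.8, -0.2, -1.3]
opening: 0.401
grasp_force: 30.0
```

>>> drive_tool --pt "26 -0.1 0.12 0 0 0 0" --pt "26 -0.25 0.31 0 0 0 0" --pt "26 -0.4 0.5 0 0 0 0" --pt "26 -0.537 0.687 0 0 0 0" --pt "26 -0.537 0.687 0 0 0 0"

```text
time_s: 11.8
position: [0.5031, -0.1253, 0.1001]
tcp_rot: [[-1.0, -0.003, -0.001], [-0.003, 1.0, 0.001], [0.001, 0.001, -1.0]]
force: [0.3, -0.6, -1.6]
opening: 0.398
grasp_force: 30.0
```

>>> drive_tool --pt "26 -0.1 0.12 0 0 0 0" --pt "26 -0.25 0.31 0 0 0 0" --pt "26 -0.4 0.5 0 0 0 0" --pt "26 -0.5 0.65 0 0 0 0" --pt "26 -0.537 0.687 0 0 0 0" --pt "26 -0.537 0.687 0 0 0 0" --pt "26 -0.537 0.687 0 0 0 0"

```text
time_s: 12.5
position: [0.5656, -0.0462, 0.1006]
tcp_rot: [[-1.0, 0.0, -0.002], [0.0, 1.0, 0.0], [0.002, 0.0, -1.0]]
force: [0.0, 0.9, -2.4]
opening: 0.397
grasp_force: 30.0
```

```bash
python3 look.py d
python3 - <<'E'
from h import *
from scipy.optimize import least_squares
c=dict(np.load("sided.npz")); W=cloud(c); p=W.reshape(-1,3); p=p[np.isfinite(p[:,0])]
p=p[(abs(p[:,0]-.565)<.06)&(abs(p[:,1]+.045)<.06)]
for lo,hi,r,n in((.0905,.098,.023,"small flange"),(.038,.046,.011,"post"),(.0155,.022,.029,"lflange"),(.025,.034,.02,"lhub")):
    q=p[(p[:,2]>lo)&(p[:,2]<hi)]
    f=least_squares(lambda a:np.hypot(q[:,0]-a[0],q[:,1]-a[1])-r,[.563,-.045],loss="soft_l1",f_scale=.001)
    print(n,len(q),q.min(0).round(4),q.max(0).round(4),f.x.round(4))
E
```

```text
[ 0.5658 -0.0464  0.1009]
small flange 51 [ 0.5399 -0.0694  0.0909] [ 0.5778 -0.0253  0.0979] [ 0.5642 -0.0448]
post 22 [ 0.5538 -0.0556  0.0381] [ 0.5671 -0.0384  0.0455] [ 0.5655 -0.0438]
lflange 146 [ 0.5237 -0.084   0.0155] [ 0.6017 -0.008   0.022 ] [ 0.5654 -0.0453]
lhub 54 [ 0.5451 -0.0666  0.025 ] [ 0.5829 -0.0361  0.034 ] [ 0.5664 -0.0449]
```

View pics/d.png

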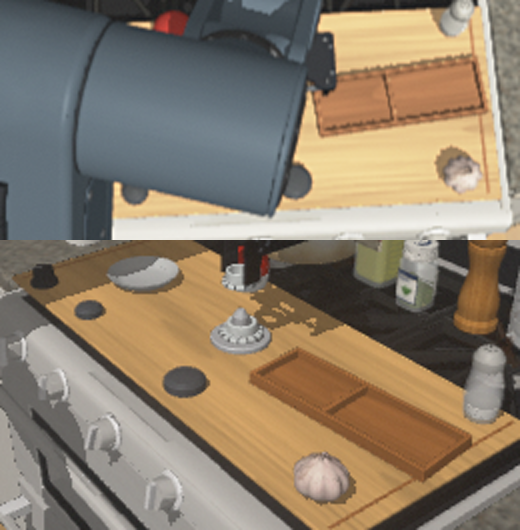

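The large ring is seated on the foot around the post at (240,335), and the small ring hangs aligned above at (240,275) to within 1 mm. Next: lower it.

>>> drive_tool --pt "26 -0.009 0.005 0.05 0 0 0" --pt "26 -0.009 0.005 0.12 0 0 0" --pt "26 -0.009 0.005 0.19 0 0 0" --pt "26 -0.009 0.005 0.26 0 0 0" --pt "26 -0.009 0.005 0.32 0 0 0" --pt "26 -0.009 0.005 0.38 0 0 0" --pt "26 -0.009 0.005 0.42 0 0 0" --pt "26 -0.009 0.005 0.44 0 0 0"

```text
time_s: 13.4
position: [0.5676, -0.0447, 0.0478]
tcp_rot: [[-1.0, -0.0, -0.001], [-0.0, 1.0, 0.0], [0.001, 0.0, -1.0]]
force: [-0.4, -0.0, -1.5]
opening: 0.402
grasp_force: 30.0
```

>>> drive_tool --pt "26 0 0 0.008 0 0 0" --pt "26 0 0 0.012 0 0 0" --pt "26 0 0 0.012 0 0 0"

```text
time_s: 13.7
position: [0.568, -0.0448, 0.0472]
tcp_rot: [[-1.0, 0.0, 0.0], [0.0, 1.0, -0.0], [-0.0, -0.0, -1.0]]
force: [0.4, 0.1, -1.1]
opening: 0.4
grasp_force: 30.0
```

>>> drive_tool --pt "26 0 0 0.009 0 0 0" --pt "26 0 0 0.009 0 0 0" --pt "40 0 0 0.009 0 0 0" --pt "60 0 0 0.009 0 0 0" --pt "60 0 0 0.009 0 0 0" --pt "65 0 0 -0.1 0 0 0" --pt "70 0 0 -0.25 0 0 0" --pt "75 0 0 -0.32 0 0 0"

```text
time_s: 14.5
position: [0.5689, -0.0451, 0.0874]
tcp_rot: [[-1.0, 0.0, 0.003], [0.0, 1.0, -0.001], [-0.003, -0.001, -1.0]]
force: [1.5, 0.1, -0.1]
opening: 0.806
grasp_force: 0.0
```

>>> drive_tool --pt "80 0.12 -0.05 0 0 0 0" --pt "80 0.3 -0.12 0 0 0 0" --pt "80 0.5 -0.2 0 0 0 0" --pt "80 0.7 -0.28 0 0 0 0" --pt "80 0.88 -0.36 0 0 0 0" --pt "80 1.0 -0.41 0.1 0 0 0" --pt "80 1.0 -0.41 0.2 0 0 0" --pt "80 1.0 -0.41 0.2 0 0 0"

```text
time_s: 15.3
position: [0.447, -0.0941, 0.0611]
tcp_rot: [[-1.0, 0.001, -0.001], [0.001, 1.0, 0.001], [0.001, 0.001, -1.0]]
force: [-0.4, 0.3, -0.0]
opening: 0.916
grasp_force: 0.0
```

```bash
python3 look.py e
python3 - <<'E'
from h import *
from scipy.optimize import least_squares
c=dict(np.load("sidee.npz")); W=cloud(c); p=W.reshape(-1,3); p=p[np.isfinite(p[:,0])]
P=p[(abs(p[:,0]-.565)<.06)&(abs(p[:,1]+.045)<.06)]
for lo,hi,r,n in((.036,.0415,.023,"sflange"),(.044,.053,.018,"shub")):
    q=P[(P[:,2]>lo)&(P[:,2]<hi)]
    f=least_squares(lambda a:np.hypot(q[:,0]-a[0],q[:,1]-a[1])-r,[.563,-.045],loss="soft_l1",f_scale=.001)
    print(n,len(q),q.min(0).round(4),q.max(0).round(4),f.x.round(4))
for x,y,r in((.5645,-.045,.016),(.442,-.095,.02)):
    q=p[np.hypot(p[:,0]-x,p[:,1]-y)<r]; print(np.percentile(q[q[:,2]<.07][:,2],[50,90,97]).round(4))
q=p[(np.hypot(p[:,0]-.442,p[:,1]+.095)<.035)&(p[:,2]>.013)&(p[:,2]<.03)];print(q.min(0).round(4),q.max(0).round(4))
E
```

```text
[ 0.4484 -0.0942  0.0618]
sflange 29 [ 0.5428 -0.0675  0.0368] [ 0.5807 -0.052   0.0413] [ 0.5652 -0.0425]
shub 8 [ 0.5542 -0.0638  0.0443] [ 0.5724 -0.0592  0.0473] [ 0.5649 -0.0441]
[0.0413 0.0436 0.0448]
[0.0242 0.0263 0.027 ]
[ 0.4173 -0.1183  0.0133] [ 0.4659 -0.0694  0.0296]
```

View pics/e.png

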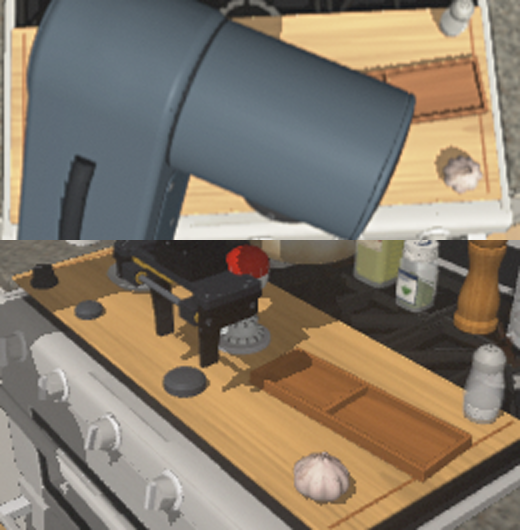

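The small ring is partly hidden by a finger but sits at flange height 0.037–0.041. The cap is at (185,382) in the lower half. Next: descend and grip the large cap.

>>> drive_tool --pt "80 0.029 0.003 0.1 0 0 0" --pt "80 0.029 0.003 0.2 0 0 0" --pt "80 0.029 0.003 0.3 0 0 0" --pt "75 0.029 0.003 0.38 0 0 0" --pt "70 0.029 0.003 0.42 0 0 0" --pt "65 0.029 0.003 0.42 0 0 0" --pt "60 0.029 0.003 0.42 0 0 0" --pt "55 0.029 0.003 0.42 0 0 0"

```text
time_s: 16.2
position: [0.4446, -0.0937, 0.0114]
tcp_rot: [[-1.0, -0.0, 0.001], [-0.0, 1.0, -0.0], [-0.001, -0.0, -1.0]]
force: [-0.1, 0.3, 0.3]
opening: 0.68
grasp_force: 0.0
```

>>> drive_tool --pt "50 0 0 0 0 0 0" --pt "45 0 0 0 0 0 0" --pt "42 0 0 0 0 0 0" --pt "42 0 0 0 0 0 0" --pt "42 0 0 0 0 0 0"

```text
time_s: 16.7
position: [0.4445, -0.0936, 0.0113]
tcp_rot: [[-1.0, 0.0, 0.0], [0.0, 1.0, -0.0], [-0.0, -0.0, -1.0]]
force: [0.3, 1.7, 5.8]
opening: 0.576
grasp_force: 30.0
```

>>> drive_tool --pt "42 0 0 -0.1 0 0 0" --pt "42 0 0 -0.25 0 0 0" --pt "42 0 0 -0.4 0 0 0" --pt "42 0 0 -0.5 0 0 0" --pt "42 0 0 -0.5 0 0 0"

```text
time_s: 17.2
position: [0.4453, -0.0941, 0.0726]
tcp_rot: [[-1.0, -0.0, 0.003], [-0.0, 1.0, -0.002], [-0.003, -0.002, -1.0]]
force: [0.6, 0.4, -1.1]
opening: 0.58
grasp_force: 30.0
```

>>> drive_tool --pt "42 -0.08 -0.14 0 0 0 0" --pt "42 -0.2 -0.34 0 0 0 0" --pt "42 -0.32 -0.54 0 0 0 0" --pt "42 -0.43 -0.73 0 0 0 0" --pt "42 -0.525 -0.896 0 0 0 0" --pt "42 -0.525 -0.896 0 0 0 0"

```text
time_s: 17.8
position: [0.5096, -0.2045, 0.0707]
tcp_rot: [[-1.0, 0.002, 0.004], [0.002, 1.0, -0.003], [-0.004, -0.003, -1.0]]
force: [-0.6, -0.3, -1.9]
opening: 0.58
grasp_force: 30.0
```

>>> drive_tool --pt "42 -0.08 -0.14 0 0 0 0" --pt "42 -0.2 -0.34 0 0 0 0" --pt "42 -0.32 -0.54 0 0 0 0" --pt "42 -0.43 -0.73 0 0 0 0" --pt "42 -0.525 -0.896 0 0 0 0" --pt "42 -0.525 -0.896 0 0 0 0" --pt "42 -0.525 -0.896 0 0 0 0"

```text
time_s: 18.5
position: [0.5688, -0.3069, 0.0699]
tcp_rot: [[-1.0, 0.0, -0.003], [0.0, 1.0, 0.003], [0.003, 0.003, -1.0]]
force: [-0.0, 1.2, -2.3]
opening: 0.58
grasp_force: 30.0
```

```bash
python3 look.py f
python3 - <<'E'
from h import *
# tray outline from first pictures
for n in("top","side"):
    c=dict(np.load(n+"0.npz")); W=cloud(c); p=W[(W[...,0]>.5)&(W[...,0]<.64)&(W[...,1]<-.11)&(W[...,1]>-.4)&(W[...,2]>.0135)&(W[...,2]<.035)]
    r=cv2.minAreaRect((p[:,:2]*1000).astype(np.float32)); print(n,r, np.percentile(p[:,2],95))
# rings
c=dict(np.load("sidef.npz")); p=cloud(c).reshape(-1,3)
q=p[(np.hypot(p[:,0]-.5645,p[:,1]+.045)<.03)&(p[:,2]>.012)]
print(np.histogram(q[:,2],bins=np.arange(.012,.07,.003)))
E
```

```text
[ 0.5686 -0.3063  0.0701]
top ((565.172119140625, -247.98809814453125), (127.69181823730469, 265.6545104980469), 0.31896767020225525) 0.025739687555855973
side ((562.79150390625, -254.9311981201172), (90.87091064453125, 254.05943298339844), 5.511242389678955) 0.02470234330126405
(array([ 5, 26, 22, 72, 16, 15, 15, 12, 10, 35, 30, 15, 31, 34, 36,  3,  0,
        0,  0]), array([0.012, 0.015, 0.018, 0.021, 0.024, 0.027, 0.03 , 0.033, 0.036,
       0.039, 0.042, 0.045, 0.048, 0.051, 0.054, 0.057, 0.06 , 0.063,
       0.066, 0.069]))
```

View pics/f.png

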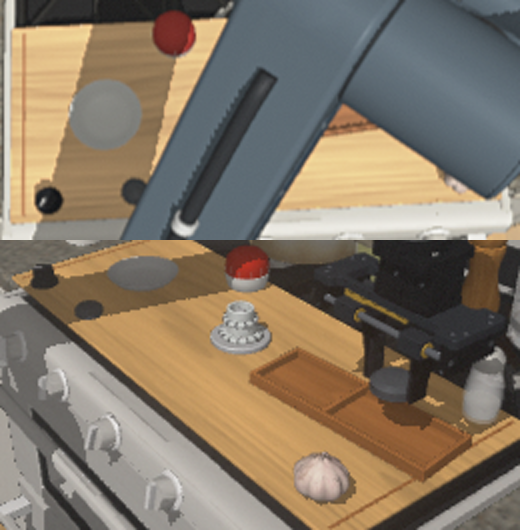

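Both rings are now clearly stacked and fully down on the post at (240,325), with the top at about 0.056. The cap hangs over the wide bay at (395,380), clear of the shaker. Next: lower it.

>>> drive_tool --pt "42 -0.02 -0.015 0.06 0 0 0" --pt "42 -0.02 -0.015 0.15 0 0 0" --pt "42 -0.02 -0.015 0.25 0 0 0" --pt "42 -0.02 -0.015 0.34 0 0 0" --pt "42 -0.02 -0.015 0.4 0 0 0" --pt "42 -0.02 -0.015 0.435 0 0 0" --pt "42 -0.02 -0.015 0.44 0 0 0" --pt "42 -0.02 -0.015 0.44 0 0 0"

```text
time_s: 19.4
position: [0.5729, -0.3106, 0.0182]
tcp_rot: [[-1.0, 0.0, 0.0], [0.0, 1.0, -0.0], [-0.0, -0.0, -1.0]]
force: [-0.4, -0.8, -1.9]
opening: 0.584
grasp_force: 30.0
```

>>> drive_tool --pt "42 0 0 0.013 0 0 0" --pt "42 0 0 0.013 0 0 0" --pt "52 0 0 0.013 0 0 0" --pt "62 0 0 0.013 0 0 0" --pt "68 0 0 0.013 0 0 0" --pt "68 0 0 -0.1 0 0 0" --pt "68 0 0 -0.35 0 0 0" --pt "68 0 0 -0.55 0 0 0"

```text
time_s: 20.2
position: [0.5731, -0.3107, 0.0861]
tcp_rot: [[-1.0, 0.0, 0.001], [0.0, 1.0, -0.001], [-0.001, -0.001, -1.0]]
force: [0.4, 0.2, 0.4]
opening: 0.777
grasp_force: 0.0
```

>>> drive_tool --pt "68 0.04 0.14 0 0 0 0" --pt "68 0.1 0.36 0 0 0 0" --pt "68 0.16 0.58 0 0 0 0" --pt "68 0.22 0.78 0 0 0 0" --pt "68 0.27 0.94 0 0 0 0"

```text
time_s: 20.7
position: [0.5401, -0.1964, 0.0855]
tcp_rot: [[-1.0, -0.0, 0.001], [-0.0, 1.0, -0.0], [-0.001, -0.0, -1.0]]
force: [-0.6, 0.2, 1.1]
opening: 0.783
grasp_force: 0.0
```

>>> drive_tool --pt "68 0.06 0.2 0 0 0 0" --pt "68 0.11 0.4 0 0 0 0" --pt "68 0.16 0.6 0 0 0 0" --pt "68 0.22 0.78 0 0 0 0" --pt "68 0.27 0.94 0 0 0 0"

```text
time_s: 21.2
position: [0.5079, -0.0839, 0.0854]
tcp_rot: [[-1.0, -0.0, 0.001], [-0.0, 1.0, -0.0], [-0.001, -0.0, -1.0]]
force: [0.1, 0.6, -0.6]
opening: 0.782
grasp_force: 0.0
```

>>> drive_tool --pt "68 0.06 0.2 0 0 0 0" --pt "68 0.11 0.4 0 0 0 0" --pt "68 0.16 0.6 0 0 0 0" --pt "68 0.22 0.78 0 0 0 0" --pt "68 0.27 0.94 0 0 0 0"

```text
time_s: 21.7
position: [0.4757, 0.0289, 0.0853]
tcp_rot: [[-1.0, -0.0, 0.002], [-0.0, 1.0, -0.0], [-0.002, -0.0, -1.0]]
force: [0.7, -0.3, -0.4]
opening: 0.779
grasp_force: 0.0
```

>>> drive_tool --pt "68 0.06 0.2 0 0 0 0" --pt "68 0.11 0.4 0 0 0 0" --pt "68 0.16 0.6 0 0 0 0" --pt "68 0.22 0.78 0 0 0 0" --pt "68 0.27 0.9 0.1 0 0 0" --pt "68 0.27 0.93 0.2 0 0 0" --pt "68 0.27 0.93 0.2 0 0 0"

```text
time_s: 22.4
position: [0.4429, 0.1398, 0.0596]
tcp_rot: [[-1.0, -0.001, -0.001], [-0.001, 1.0, -0.0], [0.001, -0.0, -1.0]]
force: [0.4, -0.5, 0.7]
opening: 0.78
grasp_force: 0.0
```

```bash
python3 look.py g
python3 - <<'E'
from h import *
p=cloud(dict(np.load("sideg.npz"))).reshape(-1,3)
for n,x,y,r in(("scap",.4395,.1386,.03),("lcap",.57,-.31,.031)):
    q=p[(np.hypot(p[:,0]-x,p[:,1]-y)<r)&(p[:,2]>(.0105 if n=="scap" else .018))&(p[:,2]<.04)]
    print(n,len(q),q.min(0).round(4),q.max(0).round(4))
E
```

```text
[0.4438 0.1391 0.0602]
scap 108 [0.4207 0.1193 0.0115] [0.4579 0.1574 0.026 ]
lcap 323 [ 0.5436 -0.3362  0.018 ] [ 0.5938 -0.2866  0.0333]
```

View pics/g.png

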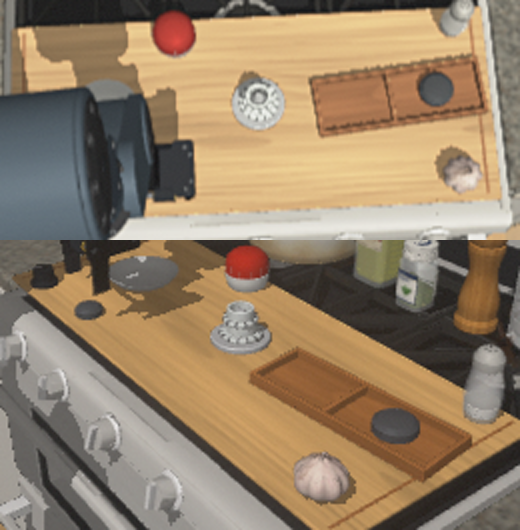

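The large cap lies flat in the wide bay ((395,425) below, (435,88) above). The gripper is over the small cap at (90,310). Next: grip it.

>>> drive_tool --pt "68 0.01 -0.005 0.08 0 0 0" --pt "68 0.01 -0.005 0.2 0 0 0" --pt "65 0.01 -0.005 0.3 0 0 0" --pt "60 0.01 -0.005 0.38 0 0 0" --pt "55 0.01 -0.005 0.41 0 0 0" --pt "50 0.01 -0.005 0.41 0 0 0" --pt "45 0.01 -0.005 0.41 0 0 0"

```text
time_s: 23.2
position: [0.442, 0.1389, 0.011]
tcp_rot: [[-1.0, 0.0, 0.0], [0.0, 1.0, -0.0], [-0.0, -0.0, -1.0]]
force: [-0.9, 0.3, -0.8]
opening: 0.562
grasp_force: 0.0
```

>>> drive_tool --pt "40 0 0 0 0 0 0" --pt "35 0 0 0 0 0 0" --pt "30 0 0 0 0 0 0" --pt "30 0 0 0 0 0 0" --pt "30 0 0 0 0 0 0"

```text
time_s: 23.7
position: [0.4423, 0.139, 0.0113]
tcp_rot: [[-1.0, 0.0, 0.001], [0.0, 1.0, 0.0], [-0.001, 0.0, -1.0]]
force: [0.3, 1.4, 3.5]
opening: 0.435
grasp_force: 30.0
```

>>> drive_tool --pt "30 0 0 -0.1 0 0 0" --pt "30 0 0 -0.3 0 0 0" --pt "30 0 0 -0.5 0 0 0" --pt "30 0 0 -0.65 0 0 0" --pt "30 0 0 -0.7 0 0 0" --pt "30 0 0 -0.7 0 0 0"

```text
time_s: 24.3
position: [0.4424, 0.1389, 0.096]
tcp_rot: [[-1.0, -0.0, 0.002], [-0.0, 1.0, 0.0], [-0.002, 0.0, -1.0]]
force: [0.3, -0.2, -0.1]
opening: 0.44
grasp_force: 30.0
```

>>> drive_tool --pt "30 -0.05 -0.14 0 0 0 0" --pt "30 -0.12 -0.35 0 0 0 0" --pt "30 -0.19 -0.55 0 0 0 0" --pt "30 -0.26 -0.75 0 0 0 0" --pt "30 -0.325 -0.906 0 0 0 0"

```text
time_s: 24.8
position: [0.4805, 0.029, 0.0939]
tcp_rot: [[-1.0, 0.001, -0.002], [0.001, 1.0, 0.0], [0.002, 0.0, -1.0]]
force: [-0.2, 0.1, -1.0]
opening: 0.439
grasp_force: 30.0
```

>>> drive_tool --pt "30 -0.06 -0.18 0 0 0 0" --pt "30 -0.13 -0.37 0 0 0 0" --pt "30 -0.19 -0.55 0 0 0 0" --pt "30 -0.26 -0.75 0 0 0 0" --pt "30 -0.325 -0.906 0 0 0 0"

```text
time_s: 25.3
position: [0.5196, -0.0796, 0.0938]
tcp_rot: [[-1.0, 0.001, -0.002], [0.001, 1.0, 0.001], [0.002, 0.001, -1.0]]
force: [0.1, 0.4, -1.0]
opening: 0.442
grasp_force: 30.0
```

>>> drive_tool --pt "30 -0.06 -0.18 0 0 0 0" --pt "30 -0.13 -0.37 0 0 0 0" --pt "30 -0.19 -0.55 0 0 0 0" --pt "30 -0.26 -0.75 0 0 0 0" --pt "30 -0.31 -0.88 0 0 0 0" --pt "30 -0.325 -0.906 0 0 0 0" --pt "30 -0.325 -0.906 0.1 0 0 0" --pt "30 -0.325 -0.906 0.1 0 0 0"

```text
time_s: 26.1
position: [0.5568, -0.1853, 0.0809]
tcp_rot: [[-1.0, -0.0, -0.005], [-0.0, 1.0, 0.003], [0.005, 0.003, -1.0]]
force: [-1.0, 0.0, -1.3]
opening: 0.444
grasp_force: 30.0
```

>>> drive_tool --pt "30 -0.015 -0.012 0.07 0 0 0" --pt "30 -0.015 -0.012 0.17 0 0 0" --pt "30 -0.015 -0.012 0.28 0 0 0" --pt "30 -0.015 -0.012 0.39 0 0 0" --pt "30 -0.015 -0.012 0.47 0 0 0" --pt "30 -0.015 -0.012 0.515 0 0 0" --pt "30 -0.015 -0.012 0.525 0 0 0" --pt "30 -0.015 -0.012 0.525 0 0 0"

```text
time_s: 26.9
position: [0.5608, -0.1887, 0.0199]
tcp_rot: [[-1.0, 0.0, -0.0], [0.0, 1.0, -0.0], [0.0, -0.0, -1.0]]
force: [-0.4, 0.6, -0.8]
opening: 0.442
grasp_force: 30.0
```

>>> drive_tool --pt "30 0 0 0.015 0 0 0" --pt "30 0 0 0.028 0 0 0" --pt "30 0 0 0.028 0 0 0" --pt "42 0 0 0.028 0 0 0" --pt "52 0 0 0.028 0 0 0" --pt "55 0 0 0.028 0 0 0" --pt "55 0 0 -0.2 0 0 0" --pt "55 0 0 -0.55 0 0 0"

```text
time_s: 27.7
position: [0.5588, -0.1877, 0.0843]
tcp_rot: [[-1.0, 0.0, -0.006], [0.0, 1.0, 0.003], [0.006, 0.003, -1.0]]
force: [0.2, -0.7, 0.2]
opening: 0.623
grasp_force: 0.0
```

>>> drive_tool --pt "55 0 0 -0.05 0 0 0" --pt "55 0.06 0.2 -0.05 0 0 0" --pt "55 0.1 0.39 -0.05 0 0 0" --pt "55 0.15 0.57 -0.05 0 0 0" --pt "60 0.21 0.76 -0.05 0 0 0" --pt "60 0.26 0.948 -0.05 0 0 0"

```text
time_s: 28.3
position: [0.5289, -0.074, 0.0917]
tcp_rot: [[-1.0, 0.0, -0.001], [0.0, 1.0, 0.0], [0.001, 0.0, -1.0]]
force: [-0.5, -0.1, 0.4]
opening: 0.678
grasp_force: 0.0
```

>>> drive_tool --pt "60 0.05 0.19 0 0 0 0" --pt "60 0.1 0.38 0 0 0 0" --pt "60 0.15 0.57 0 0 0 0" --pt "60 0.21 0.76 0 0 0 0" --pt "60 0.26 0.948 0 0 0 0"

```text
time_s: 28.8
position: [0.4977, 0.0398, 0.0917]
tcp_rot: [[-1.0, 0.0, -0.001], [0.0, 1.0, 0.0], [0.001, 0.0, -1.0]]
force: [-0.2, 0.6, 0.1]
opening: 0.685
grasp_force: 0.0
```

>>> drive_tool --pt "60 0.05 0.19 0 0 0 0" --pt "60 0.1 0.38 0 0 0 0" --pt "60 0.15 0.57 0 0 0 0" --pt "60 0.21 0.76 0 0 0 0" --pt "60 0.26 0.948 0 0 0 0"

```text
time_s: 29.3
position: [0.4665, 0.1535, 0.0917]
tcp_rot: [[-1.0, 0.0, -0.001], [0.0, 1.0, -0.0], [0.001, -0.0, -1.0]]
force: [0.3, 0.3, -0.9]
opening: 0.687
grasp_force: 0.0
```

>>> drive_tool --pt "60 0.05 0.19 0 0 0 0" --pt "60 0.1 0.38 0 0 0 0" --pt "60 0.15 0.57 0 0 0 0" --pt "60 0.21 0.76 0 0 0 0" --pt "60 0.26 0.92 0.1 0 0 0" --pt "60 0.26 0.948 0.2 0 0 0" --pt "60 0.26 0.948 0.2 0 0 0"

```text
time_s: 30.0
position: [0.4348, 0.2662, 0.0664]
tcp_rot: [[-1.0, -0.002, -0.003], [-0.002, 1.0, -0.001], [0.003, -0.001, -1.0]]
force: [0.0, -0.5, 0.8]
opening: 0.686
grasp_force: 0.0
```

```bash
python3 look.py i
python3 - <<'E'
from h import *
for c in("sidei","side0"):
    p=cloud(dict(np.load(c+".npz"))).reshape(-1,3)
    for n,x,y,r,a in(("knob",.433,.2655,.028,.0095),("scap",.556,-.19,.026,.018)):
        q=p[(np.hypot(p[:,0]-x,p[:,1]-y)<r)&(p[:,2]>a)&(p[:,2]<.04)]
        if len(q): print(n,len(q),q.min(0).round(4),q.max(0).round(4))
E
```

```text
[0.4359 0.2657 0.0675]
knob 140 [0.4102 0.2402 0.0097] [0.4546 0.2832 0.0363]
scap 143 [ 0.5377 -0.209   0.0183] [ 0.5785 -0.1737  0.0303]
knob 142 [0.4076 0.2394 0.0096] [0.4594 0.2819 0.0354]
```

View pics/i.png

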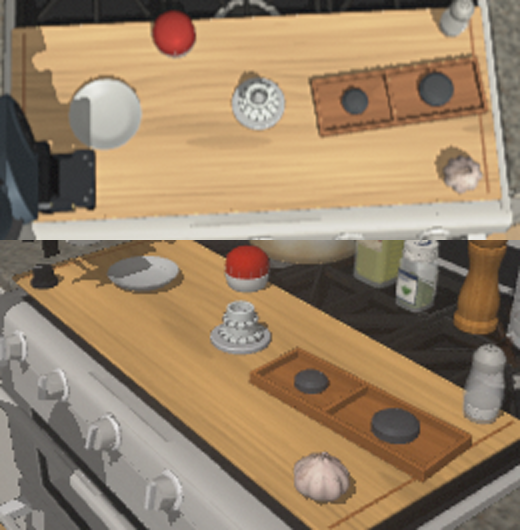

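Both caps lie flat in their bays: small at (312,381) and large at (395,425). The knob at (43,276) is between the fingers. Next: grip it.

>>> drive_tool --pt "60 0 0 0.08 0 0 0" --pt "60 0 0 0.2 0 0 0" --pt "58 0 0 0.3 0 0 0" --pt "55 0 0 0.38 0 0 0" --pt "50 0 0 0.425 0 0 0" --pt "45 0 0 0.425 0 0 0" --pt "40 0 0 0.425 0 0 0"

```text
time_s: 30.8
position: [0.4361, 0.2664, 0.017]
tcp_rot: [[-1.0, 0.0, 0.0], [0.0, 1.0, -0.0], [-0.0, -0.0, -1.0]]
force: [-0.5, 0.6, 0.7]
opening: 0.503
grasp_force: 0.0
```

>>> drive_tool --pt "35 0 0 0 0 0 0" --pt "30 0 0 0 0 0 0" --pt "24 0 0 0 0 0 0" --pt "24 0 0 0 0 0 0" --pt "24 0 0 0 0 0 0"

```text
time_s: 31.3
position: [0.4363, 0.2666, 0.0174]
tcp_rot: [[-1.0, 0.0, 0.001], [0.0, 1.0, 0.0], [-0.001, 0.0, -1.0]]
force: [-0.3, 0.7, 3.5]
opening: 0.365
grasp_force: 30.0
```

>>> drive_tool --pt "24 0 0 -0.1 0 0 0" --pt "24 0 0 -0.25 0 0 0" --pt "24 0 0 -0.4 0 0 0" --pt "24 0 0 -0.5 0 0 0" --pt "24 0 0 -0.5 0 0 0"

```text
time_s: 31.8
position: [0.437, 0.2667, 0.0788]
tcp_rot: [[-1.0, -0.0, 0.004], [-0.0, 1.0, 0.001], [-0.004, 0.001, -1.0]]
force: [-0.3, -0.5, -0.6]
opening: 0.354
grasp_force: 29.9
```

>>> drive_tool --pt "24 -0.1 -0.07 0 0 0 0" --pt "24 -0.25 -0.17 0 0 0 0" --pt "24 -0.42 -0.29 0 0 0 0" --pt "24 -0.6 -0.42 0 0 0 0" --pt "24 -0.78 -0.54 0 0 0 0" --pt "24 -0.92 -0.64 0 0 0 0" --pt "24 -1.0 -0.7 0 0 0 0" --pt "24 -1.0 -0.7 0 0 0 0"

```text
time_s: 32.6
position: [0.5575, 0.1808, 0.0762]
tcp_rot: [[-1.0, 0.002, 0.0], [0.002, 1.0, -0.0], [-0.0, -0.0, -1.0]]
force: [-0.2, 0.4, 0.4]
opening: 0.361
grasp_force: 29.9
```

>>> drive_tool --pt "24 -0.025 0 0.05 0 0 0" --pt "24 -0.025 0 0.13 0 0 0" --pt "24 -0.025 0 0.22 0 0 0" --pt "24 -0.025 0 0.3 0 0 0" --pt "24 -0.025 0 0.3 0 0 0" --pt "24 -0.025 0 0.3 0 0 0"

```text
time_s: 33.2
position: [0.5584, 0.1826, 0.0404]
tcp_rot: [[-1.0, -0.0, -0.001], [-0.0, 1.0, -0.0], [0.001, -0.0, -1.0]]
force: [-0.2, 0.0, -0.0]
opening: 0.36
grasp_force: 29.9
```

```bash
python3 look.py j
python3 - <<'E'
from h import *
p=cloud(dict(np.load("sidej.npz"))).reshape(-1,3)
q=p[(np.hypot(p[:,0]-.558,p[:,1]-.183)<.045)&(p[:,2]>.024)&(p[:,2]<.07)]
for z in np.arange(.024,.07,.004):
    s=q[(q[:,2]>=z)&(q[:,2]<z+.004)]
    if len(s):print(z.round(3),len(s),s.min(0).round(4)[:2],s.max(0).round(4)[:2])
E
```

```text
[0.5591 0.1825 0.0412]
0.028 3 [0.5368 0.166 ] [0.5642 0.178 ]
0.032 16 [0.535  0.1598] [0.5662 0.1901]
0.036 21 [0.5365 0.163 ] [0.5684 0.1968]
0.04 16 [0.5381 0.1591] [0.5684 0.2043]
0.044 18 [0.5399 0.1575] [0.5678 0.2065]
0.048 18 [0.5398 0.1578] [0.5679 0.1921]
0.052 23 [0.5407 0.1544] [0.5683 0.2054]
0.056 34 [0.5396 0.1571] [0.5667 0.201 ]
0.06 20 [0.5454 0.1565] [0.5677 0.2082]
0.064 23 [0.5461 0.1559] [0.5694 0.2098]
0.068 8 [0.5467 0.1566] [0.5675 0.201 ]
```

View pics/j.png

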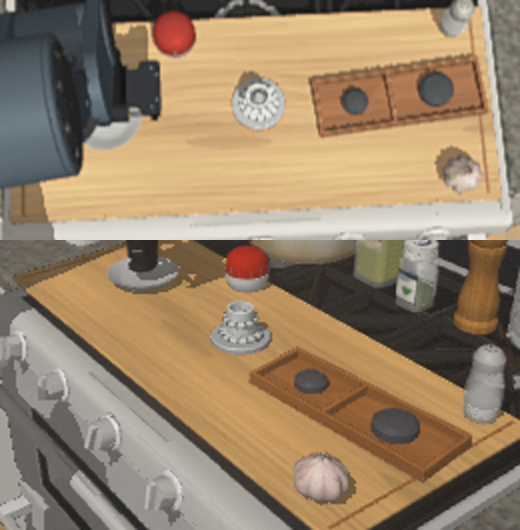

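The knob hangs upright over the middle of the dish at (143,268). Next: lower it.

>>> drive_tool --pt "24 0 0 0.04 0 0 0" --pt "24 0 0 0.09 0 0 0" --pt "24 0 0 0.13 0 0 0" --pt "24 0 0 0.15 0 0 0" --pt "24 0 0 0.15 0 0 0"

```text
time_s: 33.8
position: [0.5585, 0.1823, 0.0224]
tcp_rot: [[-1.0, 0.0, -0.001], [0.0, 1.0, -0.0], [0.001, -0.0, -1.0]]
force: [-0.3, -0.8, -1.1]
opening: 0.362
grasp_force: 29.9
```

>>> drive_tool --pt "24 0 0 0.007 0 0 0" --pt "30 0 0 0.007 0 0 0" --pt "36 0 0 0.007 0 0 0" --pt "42 0 0 0.007 0 0 0" --pt "43 0 0 0.007 0 0 0" --pt "43 0 0 -0.08 0 0 0" --pt "43 0 0 -0.25 0 0 0" --pt "43 0 0 -0.45 0 0 0"

```text
time_s: 34.6
position: [0.5584, 0.1823, 0.0776]
tcp_rot: [[-1.0, 0.0, -0.002], [0.0, 1.0, -0.0], [0.002, -0.0, -1.0]]
force: [-0.4, -0.0, -0.2]
opening: 0.492
grasp_force: 0.0
```

>>> drive_tool --pt "43 0.1 0.1 -0.1 0 0 0" --pt "43 0.3 0.3 -0.2 0 0 0" --pt "43 0.5 0.5 -0.3 0 0 0" --pt "43 0.7 0.7 -0.4 0 0 0" --pt "43 0.8 0.9 -0.5 0 0 0" --pt "43 0.8 0.9 -0.5 0 0 0"

```text
time_s: 35.2
position: [0.4605, 0.2936, 0.1388]
tcp_rot: [[-1.0, -0.004, 0.001], [-0.004, 1.0, 0.002], [-0.001, 0.002, -1.0]]
force: [1.0, -0.8, 0.6]
opening: 0.493
grasp_force: 0.0
```

>>> drive_tool --pt "43 0 0.2 0 0 0 0" --pt "43 0 0.4 0 0 0 0" --pt "43 0 0.6 0 0 0 0" --pt "43 0 0.8 0 0 0 0" --pt "43 0 0.95 0 0 0 0" --pt "43 0 0.95 0 0 0 0"

```text
time_s: 35.8
position: [0.4627, 0.406, 0.1367]
tcp_rot: [[-1.0, -0.002, 0.001], [-0.002, 1.0, 0.001], [-0.001, 0.001, -1.0]]
force: [-0.3, 0.1, -0.2]
opening: 0.497
grasp_force: 0.0
```

```bash
python3 look.py k
python3 - <<'E'
from h import *
p=cloud(dict(np.load("sidek.npz"))).reshape(-1,3)
for x,y,r in((.557,.182,.02),(.5645,-.045,.02),(.57,-.31,.02),(.557,-.19,.016),(.4365,-.336,.02)):
    q=p[np.hypot(p[:,0]-x,p[:,1]-y)<r]; print(q.mean(0).round(4),q[:,2].max().round(4))
E
```

```text
[0.4623 0.4037 0.1365]
[0.5528 0.1748 0.028 ] 0.0403
[ 0.5599 -0.05    0.0446] 0.0573
[ 0.568  -0.3114  0.0298] 0.0331
[ 0.5546 -0.1927  0.0259] 0.0306
[ 0.4299 -0.3404  0.0243] 0.0647
```

View pics/k.png

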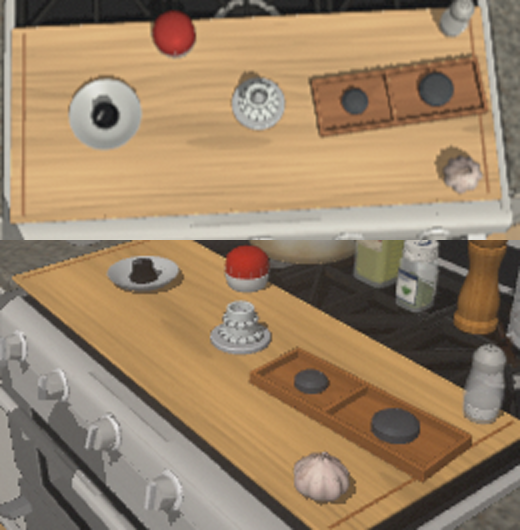

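Everything is in place and the arm is clear. The knob stands upright in the dish (143,268), the rings are stacked on the post (240,325), both caps are in their bays, and the garlic at (320,478) hasn't moved. I'm handing in.

```bash
python3 -c "
from rig import order; print(order.hand_in())"
```

```text
the job is handed in; nothing more can be done
None
```

I handed the job in at about 36 s: both rings fully down on the post (larger first), each cap flat in its bay, the knob upright in the dish and the garlic untouched; the hand-in returned no verdict.

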